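# Fit the sifter and its cap to the seasoning shaker, then take off the cap alone

## Task

Get the blue seasoning shaker ready to sprinkle: take the steel sifter lid from the chopping board together with the black cap that sits on it (so that the sieve stays covered on the way), and gently lower both as one onto the open jar until the sifter lid is fully down on the jar's shoulder. Then lift the black cap alone straight up, leaving the sifter lid fully seated, and finish while still holding the cap upright and steady in the gripper, about 10 cm above the shaker. Leave the jar standing where it is and do not shift the other things on the worktop.

Things in the scene. Friction and masses are not known exactly. Their poses are not given: they have to be found in the camera images.
- jar_seat (a point): The open shaker jar: blue enamel body 66 mm wide, upright on the worktop, loose, about 0.35 kg (varies). This point is on its axis at its flat steel shoulder, 70 mm above the worktop. A plain steel neck, 49 mm in outer diameter, rises 16 mm above the shoulder; its top 4 mm taper to 45 mm. z is up along the axis.
- sifter_mid (a point): Sifter lid (inner lid): steel, 60 mm in diameter, 30 mm from the lower edge of its skirt to its flat deck, 0.09 kg, skirt down on the board. Bore 53 mm, open below: goes over the jar's neck with 2 mm to spare all round; home when its edge rests on the shoulder. A boss 33 mm wide, 7 mm high stands on the deck inside the cap. Point: on the axis, 15 mm above the edge, 15 mm below the deck. z up.
- cap_mid (a point): Cap (outer lid): black plastic cup upside down over the sifter's boss, 43 mm in outer diameter, 28.5 mm tall, bore 37 mm (2 mm to spare round the boss), 0.045 kg. It rests on the sifter's deck, held by nothing but its weight. Point: on its axis, 14 mm above its lower rim; while on the sifter lid it is 29 mm above that lid's middle. z up.
- round_board: Round wooden chopping board, 270 mm in diameter, 32 mm thick, fixed; origin at the centre of its underside, on the worktop. The lids stand on it, within 50 mm of its middle; it lies either left or right of the jar.
- garlic_a: Bystander at the back of the worktop, loose: bulb of garlic, 56 mm; origin at the centre of its underside.
- garlic_b: Bystander at the back of the worktop, loose: bulb of garlic, 55 mm; origin at the centre of its underside.
- onion: Bystander at the back of the worktop, loose: onion, 82 mm wide, 94 mm tall; origin at the centre of its underside.
- mushroom: Bystander at the back of the worktop, loose: mushroom, 44 mm wide, 38 mm tall; origin at the centre of its underside.
- starch_pot: Bystander at the back of the worktop, loose: pale blue and white tub, 72 mm wide, 72 mm tall; origin at the centre of its underside.

How it is judged:
On the way, in this order (a step that is already met when the one before it is completed fails the run):
1. both lids are on the jar: the sifter lid fully down on the shoulder, the cap still sitting on it (z of sifter_mid in the frame of jar_seat between 0.012 and 0.0175 m and horizontal distance between sifter_mid and jar_seat below 0.005 m and angle between the z axis of sifter_mid and the z axis of jar_seat, either way round below 0.08 rad and z of cap_mid in the frame of sifter_mid between 0.026 and 0.0315 m and horizontal distance between cap_mid and sifter_mid below 0.006 m), for 0.2 s.
2. the cap, in the fingers, is off the sifter lid, which is still fully down (z of sifter_mid in the frame of jar_seat between 0.012 and 0.0175 m and horizontal distance between sifter_mid and jar_seat below 0.005 m and angle between the z axis of sifter_mid and the z axis of jar_seat, either way round below 0.08 rad and z of cap_mid in the frame of sifter_mid above 0.05 m and contact force between the fingers and cap above 0.5 N), for 0.1 s.
At the end, for the whole second after the job is handed in: Sifter lid on the jar: within 2.5 mm of fully down, 5 mm of the axis, 4.5 degrees of level. Gripper touches only the cap, holds it still, upright within 20 degrees, its middle 80-220 mm above the sifter's and within 60 mm of the jar's axis. Jar upright, within 40 mm of its start (z of sifter_mid in the frame of jar_seat between 0.012 and 0.0175 m and horizontal distance between sifter_mid and jar_seat below 0.005 m and angle between the z axis of sifter_mid and the z axis of jar_seat, either way round below 0.08 rad and z of cap_mid in the frame of sifter_mid between 0.08 and 0.22 m and horizontal distance between cap_mid and jar_seat below 0.06 m and angle between cap_mid's own z axis and vertical below 0.35 rad and linear speed of cap below 0.03 m/s and contact force between the fingers and cap above 0.5 N and contact force between each of the arm, the fingers and sifter_lid below 0.1 N and contact force between cap and sifter_lid below 0.05 N and angle between jar_seat's own z axis and vertical below 0.05 rad and distance of jar_seat from where it was at the start of the episode below 0.04 m); the arm keeps its last pose, push and grip.
It fails at once if the cap leaves the sifter lid while the sifter lid is not fully down on the jar (distance between cap_mid and sifter_mid above 0.036 m and (z of sifter_mid in the frame of jar_seat above 0.0195 m or horizontal distance between sifter_mid and jar_seat above 0.006 m)).
It fails at once if the sifter lid is dropped or banged onto the jar (faster than 0.35 m/s when less than 25 mm from home) (horizontal distance between sifter_mid and jar_seat below 0.03 m and z of sifter_mid in the frame of jar_seat below 0.04 m and linear speed of sifter_lid above 0.35 m/s).
It fails at once if the jar is tipped or pushed more than 40 mm (angle between jar_seat's own z axis and vertical above 0.3 rad or distance of jar_seat from where it was at the start of the episode above 0.04 m).
It fails at once if a bystander is shifted by more than 30 mm (distance of any of garlic_a, garlic_b, onion, mushroom, starch_pot from where it was at the start of the episode above 0.03 m).
It also fails if it takes over 51 s, if anything falls off the work surface, if the arm or the gripper's body presses on something with over 40 N, if the wrist force passes 120 N, or if a joint passes its speed limit or range.

## Robot

A 6-joint arm with a two-finger parallel gripper is mounted at the origin on a cart in front of the work surface, level with it; the furniture and walls round the work are solid. World frame = base frame: x ahead of the robot, y to its left, z up, the work surface at z = 0. Lengths are in m, angles in rad, forces in N, time in s.
With the tool pointing down it reaches from about 0.35 to 0.775 m from the base axis. Payload 7.3 kg.
Tool frame: the origin (TCP) lies midway between the tips of the shut fingers; the grasp point (between the pads) lies 19 mm behind it; z points along the fingers, y is the line along which they close (so a half turn about z gives the same grasp; the last joint's range is limited). The gripper opens to 92 mm and grips with 3 to 60 N. Pads are 19 mm wide; open, the fingers measure 130 mm over their backs; the gripper's body (75 mm by 190 mm) begins 47 mm behind the grasp point.
Start: joints at [-1.318, 0.342, 1.524, -0, 1.275, -0.146], TCP at [0.204, -0.484, 0.227] pointing down, gripper open.
Joint ranges: [-2.53, 2.53], [-0.77, 2.02], [0.04, 2.7], [-1, 4.14], [0.28, 2.66], [-3.11, 3.11]. Speed limits (rad/s): [2.57, 2.57, 3.14, 3.14, 3.14, 3.14].

## Interface

Orientations are given as a rotation vector (axis times angle).
In Python, from rig import r gives the robot as it stands.
- The arm moves only by the tool send_rows, never from a script. Its argument "targets" is a list that holds one entry, the list of rows, each a list of 7 numbers: the shift along the tool's x, y, z in cm, then the turn, a rotation vector about the tool's x, y, z in degrees, then the finger opening in cm, from 0 to 9.18. A call has 1 to 12 rows; each row is the pose to reach, as a shift and turn from the pose commanded when the call began, along the tool's axes at that moment; what a row does not reach only later rows make up. A row lasts 1/12 s, in which the tool goes at most 41.7 mm and 7.16 degrees, less where a joint would pass 70% of its speed; a pose out of reach is approached as far as the arm can. A call with a gripper value outside its range is refused whole. The fingers move at their own pace and stop on an object; "newtons" is the grip in N (left out, the last holds). Time passes only in rows, so rows that repeat a pose let the fingers close. It gives the time, the measured TCP pose, the force, the opening and the grip force at its end, in the units of the state.
- r.get_state(): the state, without advancing time (a new reading comes with each control period).
- r.camera(name): name is "scene" or "top" or "wrist"; returns a dict with "color" (400x640x3 uint8, red, green, blue), "intrinsics" (3x3 intrinsics, pixels), "world_from_camera" (4x4, takes a point from camera to world coordinates); the wrist camera has in their place "tool_from_camera" (4x4, takes a point from camera to tool coordinates, whose origin is the TCP and whose axes are the flange's). Camera axes: x right, y up, looking along -z (the intrinsics and any distortion apply to the point x, -y, -z); pixel columns grow to the right and rows downward; lengths in m; the calibration is good to about 2 mm. A picture is of the moment at which its call begins: read the wrist's pose just before it. There is no depth.
- r.finish_job(): hands the job in; it is judged then, once.
Trained networks look in the newest picture that a camera, given by its name, has taken for a name from the list of things; names that differ only in an ending like _2 or _b are one class to them, and where a whole thing is asked for, a point or a joint stands for the part that bears it (a point fixed in the world has none). Each returns a list of dicts, best first, with "p" (0 to 1); they miss things now and then, are a little off and sometimes report something else, mostly with a low value. They report only what shows in the picture. A call takes as long as a camera call.
- r.trace(camera, name): "region" (400x640 bool, what is visible of it) and "box" ([left, top, right, bottom] in pixels, round what is visible of it).
The state is a dict: "time_s": time; "joints": joint angles; "joint_velocities": joint speeds; "joint_efforts": joint torques, N m; "eef_pos": TCP position; "eef_rot": TCP orientation; "wrist_force": force on the tool from outside, world axes, zero at the start; "torque": the same for the moment, N m; "width": finger opening in m; "gripper_force": force on a finger pad.
Only numpy, scipy, OpenCV 4.12 (cv2) and the standard library are available. Lean on these libraries where they do the work, as an engineer would, in place of code of your own. Each camera call takes 0.05 s, during which the arm holds its last target. There are 200 camera calls.

## Working session

There is one attempt and no reset: what is moved stays moved. The work goes in short steps, Python scripts to look and compute and a tool call to move; the robot and the scene stay as the last step left them, time stands still between calls to the robot, and variables do not carry over. Pictures are saved under pics/ and viewed, at most 10 in all, crops included, and the job is handed in when it is done.

Besides the shell and the picture viewer there is one more tool, called after "Emit:" by a JSON object that holds its "name" and its "arguments". send_rows: Moves the arm, as the interface text tells. Its arguments: {"type":"object","properties":{"targets":{"type":"array"},"newtons":{"type":"number"}},"required":["targets"]}

```bash
mkdir -p pics
cat > h.py <<'E'
import numpy as np, cv2
from rig import r
from scipy.spatial.transform import Rotation as R
def ray(cam, uv, T):
    K=np.array(cam["intrinsics"]); d=np.linalg.inv(K)@[uv[0],uv[1],1]; d=np.array([d[0],-d[1],-d[2]])
    T=np.array(T); d=T[:3,:3]@d; return T[:3,3], d/np.linalg.norm(d)
def tri(rays):
    A=sum(np.eye(3)-np.outer(d,d) for o,d in rays); b=sum((np.eye(3)-np.outer(d,d))@o for o,d in rays)
    return np.linalg.solve(A,b)
def proj(cam,T,p):
    q=np.linalg.inv(np.array(T))@np.append(p,1); K=np.array(cam["intrinsics"]); u=K@[q[0],-q[1],-q[2]]; return u[:2]/u[2]
def tool():
    s=r.get_state(); T=np.eye(4); T[:3,:3]=R.from_rotvec(s["eef_rot"]).as_matrix(); T[:3,3]=s["eef_pos"]; return T
E
python3 - <<'E'
from h import *
for c in ["scene","top"]:
    k=r.camera(c); im=k["color"].copy()
    T=k["world_from_camera"]; print(c,np.round(T,3).tolist(),np.round(k["intrinsics"],1).tolist(), [x for x in k if x!="color"])
    for n in ["jar_seat","sifter_mid","cap_mid","round_board","onion","starch_pot","mushroom","garlic_a"]:
        for q in r.trace(c,n)[:2]:
            b=q["box"]; o,d=ray(k,((b[0]+b[2])/2,(b[1]+b[3])/2),T); print(n,round(q["p"],2),b,"z0.05:",np.round(o+d*(0.05-o[2])/d[2],3))
            if q["p"]>.4: cv2.rectangle(im,tuple(int(v) for v in b[:2]),tuple(int(v) for v in b[2:]),(255,0,0),1)
    cv2.imwrite(f"pics/{c}.png",im[:,:,::-1])
print(r.get_state())
E
```

```text
scene [[0.78, 0.521, -0.347, 0.316], [-0.626, 0.64, -0.446, -0.368], [-0.011, 0.565, 0.825, 0.786], [0.0, 0.0, 0.0, 1.0]] [[375.0, 0.0, 320.7], [0.0, 375.0, 205.1], [0.0, 0.0, 1.0]] ['intrinsics', 'world_from_camera']
jar_seat 0.71 [263.5, 191.9, 293.8, 232.6] z0.05: [0.536 0.077 0.05 ]
sifter_mid 0.71 [304.9, 261.3, 332.5, 284.9] z0.05: [ 0.513 -0.103  0.05 ]
cap_mid 0.93 [310.0, 247.5, 331.8, 279.1] z0.05: [ 0.531 -0.088  0.05 ]
round_board 0.7 [269.1, 225.8, 398.6, 348.4] z0.05: [ 0.518 -0.147  0.05 ]
onion 0.67 [349.8, 176.9, 385.1, 210.4] z0.05: [ 0.734 -0.015  0.05 ]
starch_pot 0.95 [402.4, 214.3, 438.9, 253.7] z0.05: [ 0.75  -0.173  0.05 ]
starch_pot 0.73 [308.8, 144.5, 325.5, 160.3] z0.05: [0.723 0.167 0.05 ]
mushroom 0.51 [381.4, 209.1, 397.9, 227.1] z0.05: [ 0.726 -0.099  0.05 ]
garlic_a 0.79 [330.6, 171.2, 351.6, 192.0] z0.05: [0.709 0.053 0.05 ]
garlic_a 0.66 [304.9, 146.7, 324.5, 164.5] z0.05: [0.711 0.162 0.05 ]
top [[0.027, 0.975, -0.219, 0.438], [-1.0, 0.028, 0.001, 0.026], [0.007, 0.219, 0.976, 0.9], [0.0, 0.0, 0.0, 1.0]] [[361.2, 0.0, 323.4], [0.0, 361.2, 202.2], [0
[... 763 characters left out ...]
 0.05 ]
{'time_s': 0.9, 'joints': array([-1.31800604e+00,  3.41994935e-01,  1.52412717e+00,  7.07547652e-06,
        1.27540147e+00, -1.45986178e-01]), 'joint_velocities': array([ 0.00017477, -0.0012542 , -0.00069555,  0.00158698,  0.00018058,
       -0.00224133]), 'joint_efforts': array([-6.61686699e-04, -4.31123400e+01, -2.44480097e+01,  7.18730316e-02,
        4.83501982e-02, -2.67940192e-05]), 'eef_pos': array([ 0.20388356, -0.48380043,  0.22673364]), 'eef_rot': array([3.07928460e+00, 6.22237611e-01, 1.64085476e-05]), 'wrist_force': array([-0.13994983,  1.17843832,  0.14673079]), 'torque': array([-0.02180373,  0.01613363, -0.01748903]), 'gripper_force': 0.0, 'width': 0.09178214482516435}
```

View picture.

```bash
python3 -c "
import cv2,numpy as np
a=cv2.imread('pics/top.png')[130:310,230:450];b=cv2.imread('pics/scene.png')[130:350,240:450]
a=cv2.resize(a,(400,327),interpolation=2);b=cv2.resize(b,(400,419),interpolation=2)
o=np.zeros((419,800,3),np.uint8);o[:327,:400]=a;o[:,400:]=b;cv2.imwrite('pics/both.png',o)"
```

```text
(no output)
```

View pics/both.png

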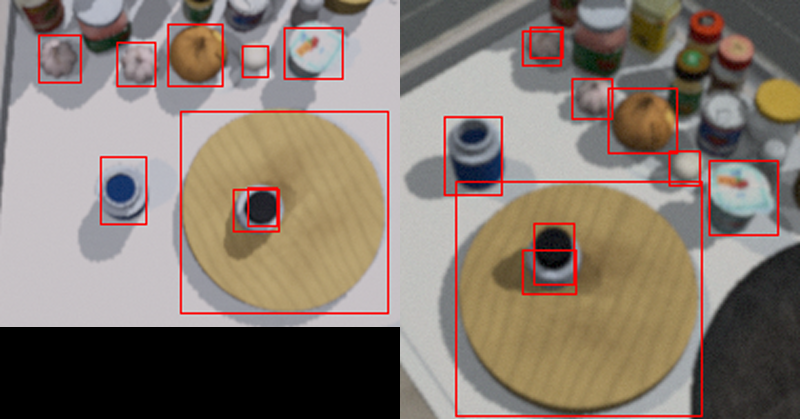

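Emit:
{"name": "send_rows", "arguments": {"targets": [[[4,-2.2,0,0,0,0,9.18],[8,-4.4,0,0,0,0,9.18],[12,-6.6,0,0,0,0,9.18],[16,-8.8,0,0,0,0,9.18],[20,-11,0,0,0,0,9.18],[24,-13.2,0,0,0,0,9.18],[28,-15.4,0,0,0,0,9.18],[32,-17.6,0,0,0,0,9.18],[35,-19.3,0,0,0,0,9.18],[38,-21,0,0,0,0,9.18],[40,-22,0,0,0,0,9.18],[40,-22,0,0,0,0,9.18]]], "newtons": 20}}

```text
time_s: 1.9
eef_pos: [0.4904, -0.1204, 0.2268]
eef_rot: [-3.076, -0.631, -0.004]
wrist_force: [-1.7, -0.1, -1.0]
width: 0.0921
gripper_force: 0.0
```

```bash
cat > look.py <<'E'
from h import *
import sys,pickle
tag=sys.argv[1]
T=tool(); k=r.camera("wrist"); W=T@np.array(k["tool_from_camera"])
im=k["color"].copy(); out={"cam":{"intrinsics":k["intrinsics"]},"W":W,"T":T}
for n in ["jar_seat","sifter_mid","cap_mid"]:
    q=r.trace("wrist",n)
    if q and q[0]["p"]>.3:
        m=q[0]["region"].astype(np.uint8); out[n]=m; b=q[0]["box"]
        print(n,round(q[0]["p"],2),np.round(b,1))
        c,_=cv2.findContours(m,0,1); cv2.drawContours(im,c,-1,(255,0,0),1)
print("tool",np.round(T[:3,3],4),"cam",np.round(np.array(k["tool_from_camera"]),3).tolist(),np.round(k["intrinsics"],1).tolist(),r.get_state()["time_s"])
cv2.imwrite(f"pics/{tag}.png",im[:,:,::-1]); cv2.imwrite(f"pics/{tag}_raw.png",k["color"][:,:,::-1]); pickle.dump(out,open(tag+".pkl","wb"))
E
python3 look.py w1
```

```text
sifter_mid 0.61 [276.4 103.7 340.8 165.5]
cap_mid 0.74 [280.3 112.6 326.6 162.7]
tool [ 0.4904 -0.1204  0.2268] cam [[0.001, 0.97, 0.244, 0.066], [1.0, -0.001, 0.0, -0.0], [0.001, 0.244, -0.97, -0.157], [0.0, 0.0, 0.0, 1.0]] [[335.9, 0.0, 319.1], [0.0, 335.9, 199.2], [0.0, 0.0, 1.0]] 2.1
```

View pics/w1.png

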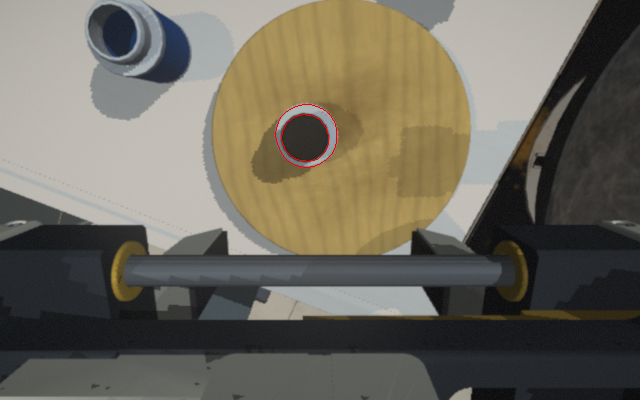

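The wrist view shows the lids at about px (307,136) with good outlines, and the jar mouth at about (125,37). Next I'll take a second wrist view nearer the jar.

Emit:
{"name": "send_rows", "arguments": {"targets": [[[3,-4,0,0,0,0,9.18],[5.5,-8,0,0,0,0,9.18],[7,-11,0,0,0,0,9.18],[8,-12,0,0,0,0,9.18],[8,-12,0,0,0,0,9.18],[8,-12,0,0,0,0,9.18]]]}}

```text
time_s: 2.6
eef_pos: [0.514, 0.0151, 0.2267]
eef_rot: [3.079, 0.622, -0.0]
wrist_force: [-1.3, -0.8, 0.6]
width: 0.0918
gripper_force: 0.0
```

```bash
python3 look.py w2
```

```text
jar_seat 0.72 [227.6  85.9 302.3 160.7]
sifter_mid 0.56 [389.2 175.8 452.4 237. ]
cap_mid 0.97 [402.3 192.2 452.9 236.6]
tool [0.514  0.0151 0.2267] cam [[0.001, 0.97, 0.244, 0.066], [1.0, -0.001, 0.0, -0.0], [0.001, 0.244, -0.97, -0.157], [0.0, 0.0, 0.0, 1.0]] [[335.9, 0.0, 319.1], [0.0, 335.9, 199.2], [0.0, 0.0, 1.0]] 2.8
```

View pics/w2.png

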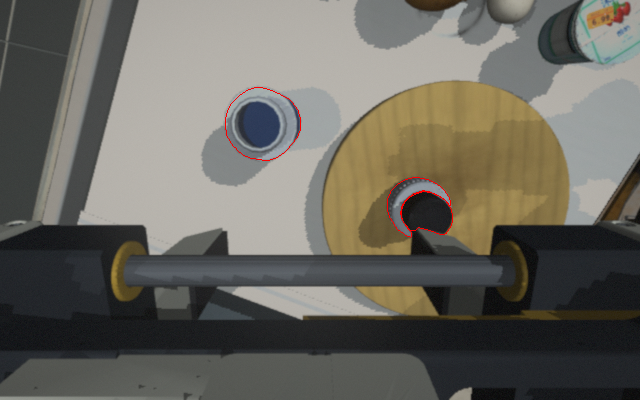

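```bash
cat > fit.py <<'E'
from h import *
import pickle,sys
from scipy.optimize import least_squares
def cyl(x,y,z,parts):
    a=np.linspace(0,2*np.pi,72); P=[]
    for rr,h in parts: P+= [[x+rr*np.cos(t),y+rr*np.sin(t),z+h] for t in a]
    return np.array(P)
def box(cam,W,P):
    u=np.array([proj(cam,W,p) for p in P]); return np.r_[u.min(0),u.max(0)]
LID=[(.03,0),(.03,.03),(.0215,.03),(.0215,.0585)]; CAP=[(.0215,.03),(.0215,.0585)]
JAR=[(.033,0),(.033,.07),(.0245,.07),(.0245,.082),(.0225,.086)]
def mbox(m):
    v,u=np.nonzero(m); return np.array([u.min(),v.min(),u.max()+1,v.max()+1.])-.0
def fit(obs,x0):
    def f(p): return np.concatenate([(box(c,W,cyl(*p,parts))-b)[idx] for c,W,b,parts,idx in obs])
    s=least_squares(f,x0,loss="soft_l1"); cov=np.linalg.inv(s.jac.T@s.jac)
    print("pos",np.round(s.x,4),"sd/px",np.round(np.sqrt(np.diag(cov)),4),"res",np.round(f(s.x),1)); return s.x
E
python3 - <<'E'
from fit import *
w1=pickle.load(open("w1.pkl","rb"));w2=pickle.load(open("w2.pkl","rb"))
A=[0,1,2,3]
lid=[(w1["cam"],w1["W"],mbox(w1["sifter_mid"]|w1["cap_mid"]),LID,A),(w1["cam"],w1["W"],mbox(w1["cap_mid"]),CAP,A),
 (w2["cam"],w2["W"],mbox(w2["sifter_mid"]|w2["cap_mid"]),LID,[0,1,2]),(w2["cam"],w2["W"],mbox(w2["cap_mid"]),CAP,[0,1,2])]
jar=[(w2["cam"],w2["W"],mbox(w2["jar_seat"]),JAR,A)]
wl,wj=lid[:],jar[:]
for c in ["scene","top"]:
    k=r.camera(c); W=np.array(k["world_from_camera"]); k={"intrinsics":k["intrinsics"]}
    g=lambda n:(lambda q:q[0]["region"].astype(np.uint8) if q and q[0]["p"]>.3 else None)(r.trace(c,n))
    j,s,p=g("jar_seat"),g("sifter_mid"),g("cap_mid")
    if j is not None: jar.append((k,W,mbox(j),JAR,A))
    if s is not None and p is not None: lid.append((k,W,mbox(s|p),LID,A))
print("lid wrist");fit(wl,[.52,-.095,.032]);print("all");fit(lid,[.52,-.095,.032])
print("jar wrist");fit(wj,[.54,.083,0]);print("all");fit(jar,[.54,.083,0])
E
```

```text
lid wrist
pos [ 0.5275 -0.0909  0.0278] sd/px [0.0004 0.0005 0.0017] res [ 0.   0.3  0.7 -0.  -0.4 -0.5  0.7  1.3 -1.4 -0.3  0.3 -1.3 -0.5  0.3]
all
pos [ 0.5275 -0.0909  0.0277] sd/px [0.0004 0.0005 0.0017] res [ 0.1  0.4  0.7 -0.  -0.4 -0.5  0.7  1.3 -1.4 -0.3  0.3 -1.3 -0.5  0.3
  0.4 -1.8 -0.4  1.3]
jar wrist
pos [ 0.5455  0.0862 -0.0006] sd/px [0.0008 0.001  0.0045] res [-0.1  0.1  0.1 -0.1]
all
pos [ 0.5453  0.086  -0.0017] sd/px [0.0007 0.0009 0.0031] res [ 5.000e-01  5.000e-01  3.000e-01  1.000e-01  7.000e-01 -6.000e-01
  1.000e-01 -2.000e-01 -5.000e+01  2.370e+01 -1.306e+02 -5.030e+01]
```

Emit:
{"name": "send_rows", "arguments": {"targets": [[[-1,3,0,0,0,0,9.18],[-2,6.5,0,0,0,0,9.18],[-2.6,9,1,0,0,0,9.18],[-2.87,10.29,3,0,0,0,9.18],[-2.87,10.29,5,0,0,0,9.18],[-2.87,10.29,6,0,0,0,9.18],[-2.87,10.29,6,0,0,0,9.18],[-2.87,10.29,6,0,0,0,9.18]]]}}

```text
time_s: 3.87
eef_pos: [0.5276, -0.0896, 0.1668]
eef_rot: [-3.079, -0.623, 0.001]
wrist_force: [0.2, 0.4, 1.1]
width: 0.0918
gripper_force: 0.0
```

```bash
python3 look.py w3
python3 - <<'E'
from fit import *
w=pickle.load(open("w3.pkl","rb")); A=[0,1,2,3]
print(w["T"].round(4))
p=fit([(w["cam"],w["W"],mbox(w["sifter_mid"]|w["cap_mid"]),LID,A),(w["cam"],w["W"],mbox(w["cap_mid"]),CAP,A)],[.5275,-.091,.032])
print("in tool",(np.linalg.inv(w["T"])@np.append(p,1)).round(4))
E
```

```text
jar_seat 0.68 [ 57.2  36.7 186.8 133. ]
sifter_mid 0.97 [284.7 155.6 359.1 216.3]
cap_mid 0.7 [292.1 172.3 350.1 231.7]
tool [ 0.5276 -0.0896  0.1668] cam [[0.001, 0.97, 0.244, 0.066], [1.0, -0.001, 0.0, -0.0], [0.001, 0.244, -0.97, -0.157], [0.0, 0.0, 0.0, 1.0]] [[335.9, 0.0, 319.1], [0.0, 335.9, 199.2], [0.0, 0.0, 1.0]] 4.0667
[[ 9.213e-01  3.889e-01 -7.000e-04  5.276e-01]
 [ 3.889e-01 -9.213e-01  2.000e-04 -8.960e-02]
 [-6.000e-04 -5.000e-04 -1.000e+00  1.668e-01]
 [ 0.000e+00  0.000e+00  0.000e+00  1.000e+00]]
pos [ 0.5271 -0.0917  0.0235] sd/px [0.0009 0.0006 0.0032] res [ 0.3 -0.5 -0.4  0.4  0.9 -0.5 -0.6  0.4]
in tool [-0.0012  0.0018  0.1433  1.    ]
```

View pics/w3.png

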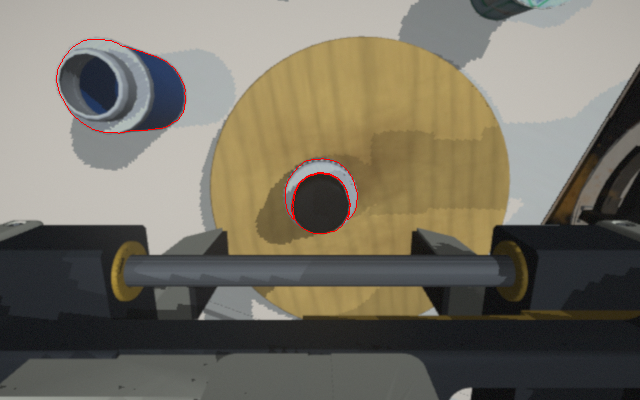

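Run:
```python
from fit import *
A=[0,1,2,3]; w={i:pickle.load(open(f"w{i}.pkl","rb")) for i in (1,2,3)}
lid=[]
for i in w:
    idx=[0,1,2] if i==2 else A
    lid+=[(w[i]["cam"],w[i]["W"],mbox(w[i]["sifter_mid"]|w[i]["cap_mid"]),LID,idx),(w[i]["cam"],w[i]["W"],mbox(w[i]["cap_mid"]),CAP,idx)]
jar=[(w[i]["cam"],w[i]["W"],mbox(w[i]["jar_seat"]),JAR,A) for i in (2,3)]
L=fit(lid,[.5275,-.091,.032]);J=fit(jar,[.545,.086,0])
T=tool();Ti=np.linalg.inv(T);print((Ti@np.append(L,1))*100,(Ti@np.append(J,1))*100, T[:3,3])
```

```text
pos [ 0.5276 -0.0913  0.0264] sd/px [0.0004 0.0004 0.0014] res [ 0.6  0.4  1.  -0.2  0.2 -0.4  1.1  1.2 -1.3 -0.5  0.1 -1.2 -0.8  0.1
 -0.4 -0.8 -0.3  1.   0.2 -0.7 -0.6  1. ]
pos [ 0.545   0.0867 -0.0012] sd/px [0.0005 0.0009 0.0016] res [-0.5  0.4 -0.4  0.1  0.  -0.7  1.1  0.2]
[-1.52727338e-01  8.73128440e-02  1.41575266e+01  1.00000000e+02] [  8.37265056 -15.62799357  16.90904411 100.        ] [ 0.52835767 -0.08975169  0.16795973]
```

Emit:
{"name": "send_rows", "arguments": {"targets": [[[-0.06,0.11,2,0,0,0,9.18],[-0.06,0.11,5,0,0,0,9.18],[-0.06,0.11,8,0,0,0,9.18],[-0.06,0.11,10.5,0,0,0,9.18],[-0.06,0.11,11.8,0,0,0,9.18],[-0.06,0.11,12.5,0,0,0,9.18],[-0.06,0.11,12.8,0,0,0,9.18],[-0.06,0.11,13.0,0,0,0,9.18],[-0.06,0.11,13.1,0,0,0,9.18],[-0.06,0.11,13.1,0,0,0,9.18]]]}}

```text
time_s: 4.9
eef_pos: [0.5282, -0.0915, 0.0366]
eef_rot: [3.078, 0.622, 0.003]
wrist_force: [-0.1, -0.8, -0.2]
width: 0.0915
gripper_force: 0.0
```

Emit:
{"name": "send_rows", "arguments": {"targets": [[[0,0,0,0,0,0,8],[0,0,0,0,0,0,7.2],[0,0,0,0,0,0,6.7],[0,0,0,0,0,0,6.4],[0,0,0,0,0,0,6.2],[0,0,0,0,0,0,6.0],[0,0,0,0,0,0,5.8],[0,0,0,0,0,0,5.0],[0,0,0,0,0,0,5.0],[0,0,0,0,0,0,5.0]]], "newtons": 15}}

```text
time_s: 5.73
eef_pos: [0.5275, -0.0912, 0.0357]
eef_rot: [-3.079, -0.622, 0.0]
wrist_force: [-1.4, 0.4, 2.0]
width: 0.0598
gripper_force: 15.0
```

Emit:
{"name": "send_rows", "arguments": {"targets": [[[0,0,-0.3,0,0,0,5],[0,0,-1,0,0,0,5],[0,0,-2.2,0,0,0,5],[0,0,-3.6,0,0,0,5],[0,0,-5,0,0,0,5],[0,0,-6.4,0,0,0,5],[0,0,-7.6,0,0,0,5],[0,0,-8.3,0,0,0,5],[0,0,-8.6,0,0,0,5],[0,0,-8.6,0,0,0,5]]]}}

```text
time_s: 6.57
eef_pos: [0.5278, -0.0915, 0.1224]
eef_rot: [3.079, 0.622, 0.002]
wrist_force: [0.2, 0.4, -2.3]
width: 0.0602
gripper_force: 15.0
```

Emit:
{"name": "send_rows", "arguments": {"targets": [[[0.2,-0.3,0,0,0,0,5],[0.7,-1.1,0,0,0,0,5],[1.4,-2.2,0,0,0,0,5],[2.2,-3.6,0,0,0,0,5],[3,-5,0,0,0,0,5],[3.6,-6.1,0,0,0,0,5],[3.9,-6.7,0,0,0,0,5],[4,-7,0,0,0,0,5],[4,-7,0,0,0,0,5],[4,-7,0,0,0,0,5]]]}}

```text
time_s: 7.4
eef_pos: [0.5372, -0.0114, 0.1216]
eef_rot: [3.079, 0.623, -0.0]
wrist_force: [0.3, -0.1, -1.4]
width: 0.0596
gripper_force: 15.0
```

```bash
python3 look.py w4
python3 - <<'E'
from fit import *
w=pickle.load(open("w4.pkl","rb")); A=[0,1,2,3]
print(w["T"].round(4)); Ti=np.linalg.inv(w["T"])
if "cap_mid" in w:
  p=fit([(w["cam"],w["W"],mbox(w["cap_mid"]),CAP,[0,1,2,3])],[.576,0,.117]); print("cap in tool",(Ti@np.append(p,1)).round(4))
if "sifter_mid" in w and "cap_mid" in w: 
  m=w["sifter_mid"]|w["cap_mid"]; print(mbox(m))
if "jar_seat" in w:
  p=fit([(w["cam"],w["W"],mbox(w["jar_seat"]),JAR,A)],[.545,.086,0]); print("jar in tool",(Ti@np.append(p,1)).round(4))
E
```

```text
jar_seat 0.61 [127.5  90.  254.9 200.9]
sifter_mid 0.59 [252.8 184.5 387.5 290.5]
cap_mid 0.63 [260.1 225.7 374.2 316.3]
tool [ 0.5372 -0.0114  0.1216] cam [[0.001, 0.97, 0.244, 0.066], [1.0, -0.001, 0.0, -0.0], [0.001, 0.244, -0.97, -0.157], [0.0, 0.0, 0.0, 1.0]] [[335.9, 0.0, 319.1], [0.0, 335.9, 199.2], [0.0, 0.0, 1.0]] 7.6
[[ 9.214e-01  3.885e-01 -1.000e-04  5.372e-01]
 [ 3.885e-01 -9.214e-01 -3.000e-04 -1.140e-02]
 [-2.000e-04  2.000e-04 -1.000e+00  1.216e-01]
 [ 0.000e+00  0.000e+00  0.000e+00  1.000e+00]]
pos [ 0.546  -0.0076  0.1032] sd/px [0.0037 0.0018 0.0057] res [  2.3 -29.7  -2.3   1.9]
cap in tool [ 9.60e-03 -1.00e-04  1.84e-02  1.00e+00]
[254. 189. 386. 316.]
pos [ 5.455e-01  8.670e-02 -5.000e-04] sd/px [0.0007 0.0009 0.0021] res [-0.2  0.3  0.3 -0.3]
jar in tool [ 0.0458 -0.0872  0.1221  1.    ]
```

View pics/w4.png

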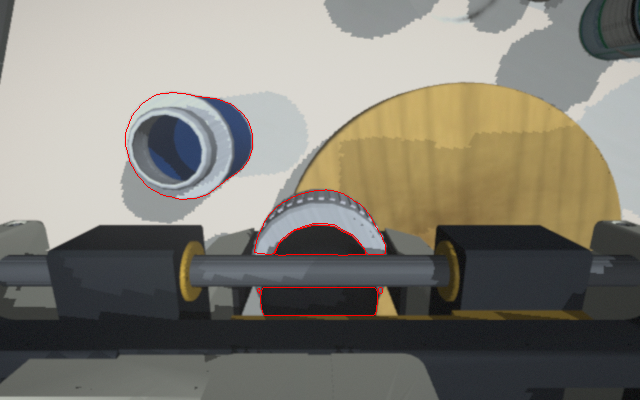

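Run:
```python
from fit import *
w=pickle.load(open("w4.pkl","rb")); T=w["T"];Ti=np.linalg.inv(T)
b=mbox(w["sifter_mid"]); SIF=[(.03,0),(.03,.03)]
for dz in (-.0057,-.0037):
  z=T[2,3]+dz
  f=lambda p:(box(w["cam"],w["W"],cyl(p[0],p[1],z,SIF))-b)[[0,1,2]]
  s=least_squares(f,[.537,-.011]); print("in tool",(Ti@np.r_[s.x,z,1]).round(4),f(s.x).round(1))
fit([(q["cam"],q["W"],mbox(q["jar_seat"]),JAR,[0,1,2,3]) for q in [pickle.load(open(f"w{i}.pkl","rb")) for i in (2,3,4)]],[.545,.086,0])
```

```text
in tool [-0.0e+00  3.0e-04  5.7e-03  1.0e+00] [-3.5  0.4  3.5]
in tool [3.0e-04 3.0e-04 3.7e-03 1.0e+00] [-4.5  0.5  4.5]
pos [ 0.5452  0.0868 -0.0012] sd/px [0.0005 0.0006 0.0013] res [-0.6  0.2 -0.5 -0.1 -0.2 -1.   1.  -0.1  0.1  0.9  0.3 -0.1]
```

Emit:
{"name": "send_rows", "arguments": {"targets": [[[0.2,-0.4,0,0,0,0,5],[0.8,-1.5,0,0,0,0,5],[1.6,-3,0,0,0,0,5],[2.5,-4.8,0,0,0,0,5],[3.4,-6.5,0,0,0,0,5],[4.1,-7.8,0,0,0,0,5],[4.45,-8.5,0,0,0,0,5],[4.55,-8.72,0,0,0,0,5],[4.55,-8.72,0.3,0,0,0,5],[4.55,-8.72,1.2,0,0,0,5],[4.55,-8.72,2.0,0,0,0,5],[4.55,-8.72,2.4,0,0,0,5]]]}}

```text
time_s: 8.6
eef_pos: [0.5445, 0.086, 0.0959]
eef_rot: [-3.079, -0.621, 0.004]
wrist_force: [-0.1, 0.4, -1.0]
width: 0.0603
gripper_force: 15.0
```

Emit:
{"name": "send_rows", "arguments": {"targets": [[[0,0,0.2,0,0,0,5],[0,0,0.4,0,0,0,5],[0,0,0.6,0,0,0,5],[0,0,0.8,0,0,0,5],[0,0,0.9,0,0,0,5],[0,0,1.0,0,0,0,5],[0,0,1.1,0,0,0,5],[0,0,1.1,0,0,0,5],[0,0,1.1,0,0,0,5]]]}}

```text
time_s: 9.35
eef_pos: [0.5454, 0.0868, 0.0868]
eef_rot: [3.079, 0.622, 0.0]
wrist_force: [-0.2, 0.4, -2.3]
width: 0.0599
gripper_force: 15.0
```

Emit:
{"name": "send_rows", "arguments": {"targets": [[[0,0,0.15,0,0,0,5],[0,0,0.3,0,0,0,5],[0,0,0.45,0,0,0,5],[0,0,0.6,0,0,0,5],[0,0,0.75,0,0,0,5],[0,0,0.9,0,0,0,5],[0,0,1.0,0,0,0,5],[0,0,1.1,0,0,0,5],[0,0,1.15,0,0,0,5],[0,0,1.15,0,0,0,5],[0,0,1.15,0,0,0,5]]]}}

```text
time_s: 10.27
eef_pos: [0.5453, 0.0867, 0.0752]
eef_rot: [3.079, 0.622, 0.0]
wrist_force: [0.2, 0.1, -1.0]
width: 0.0599
gripper_force: 15.0
```

Emit:
{"name": "send_rows", "arguments": {"targets": [[[0,0,0.05,0,0,0,5],[0,0,0.1,0,0,0,5],[0,0,0.15,0,0,0,5],[0,0,0.18,0,0,0,5],[0,0,0.18,0,0,0,5],[0,0,0.18,0,0,0,5]]]}}

```text
time_s: 10.77
eef_pos: [0.5454, 0.0867, 0.0739]
eef_rot: [3.079, 0.622, 0.001]
wrist_force: [-1.5, -0.4, 4.3]
width: 0.0598
gripper_force: 15.0
```

Emit:
{"name": "send_rows", "arguments": {"targets": [[[0,0,0,0,0,0,6.1],[0,0,0,0,0,0,6.3],[0,0,0,0,0,0,6.6],[0,0,0,0,0,0,7],[0,0,0,0,0,0,7.6],[0,0,0,0,0,0,8.2],[0,0,0,0,0,0,8.2],[0,0,-0.6,0,0,0,8.2],[0,0,-1.6,0,0,0,8.2],[0,0,-2.6,0,0,0,8.2],[0,0,-3.2,0,0,0,8.2],[0,0,-3.3,0,0,0,8.2]]]}}

```text
time_s: 11.77
eef_pos: [0.5465, 0.0868, 0.1086]
eef_rot: [3.079, 0.622, 0.006]
wrist_force: [-0.6, -0.1, 0.8]
width: 0.0822
gripper_force: 0.0
```

```bash
python3 look.py w5
python3 - <<'E'
from h import *
c=r.camera("scene"); a=c["color"][170:260,230:350,::-1]; cv2.imwrite("pics/s5.png",cv2.resize(a,None,fx=5,fy=5,interpolation=cv2.INTER_CUBIC))
E
```

```text
jar_seat 0.87 [270.5 159.3 370.4 211.4]
sifter_mid 0.96 [263.4 177.  375.5 254.5]
cap_mid 0.85 [271.7 206.8 361.9 307.5]
tool [0.5465 0.0868 0.1086] cam [[0.001, 0.97, 0.244, 0.066], [1.0, -0.001, 0.0, -0.0], [0.001, 0.244, -0.97, -0.157], [0.0, 0.0, 0.0, 1.0]] [[335.9, 0.0, 319.1], [0.0, 335.9, 199.2], [0.0, 0.0, 1.0]] 11.9667
```

View pics/w5.png

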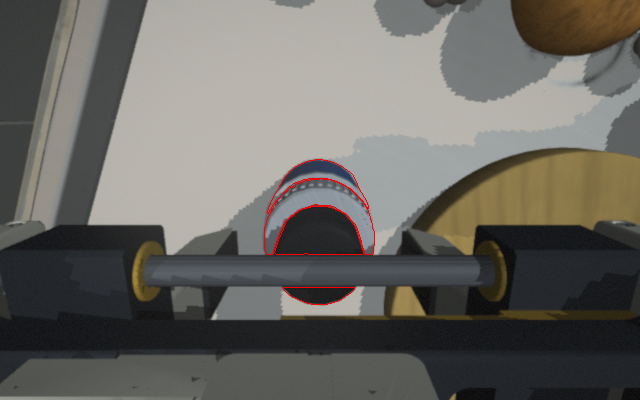

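View pics/s5.png

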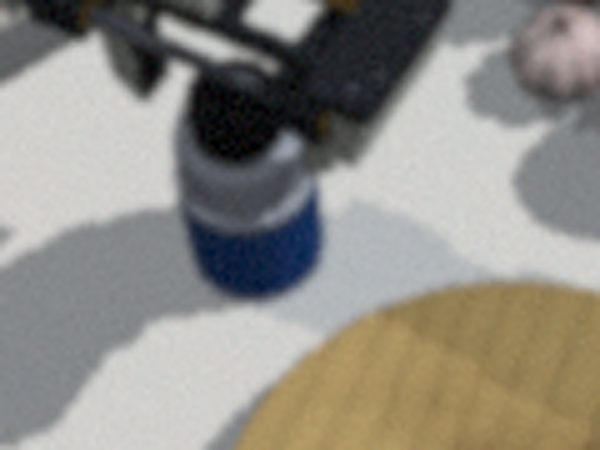

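The lid looks level and seated on the jar, and the cap is centred at wrist px (318,255). Next is closing on the cap.

Emit:
{"name": "send_rows", "arguments": {"targets": [[[0,0,0.1,0,0,0,7.5],[0,0,0.2,0,0,0,6.5],[0,0,0.2,0,0,0,5.5],[0,0,0.2,0,0,0,5],[0,0,0.2,0,0,0,4.7],[0,0,0.2,0,0,0,4.5],[0,0,0.2,0,0,0,4.3],[0,0,0.2,0,0,0,4.1],[0,0,0.2,0,0,0,3.5],[0,0,0.2,0,0,0,3.5],[0,0,0.2,0,0,0,3.5]]], "newtons": 12}}

```text
time_s: 12.93
eef_pos: [0.5453, 0.0867, 0.1044]
eef_rot: [3.079, 0.622, 0.0]
wrist_force: [0.4, 0.1, 0.6]
width: 0.0432
gripper_force: 12.0
```

Emit:
{"name": "send_rows", "arguments": {"targets": [[[0,0,-0.2,0,0,0,3.5],[0,0,-0.5,0,0,0,3.5],[0,0,-1,0,0,0,3.5],[0,0,-2,0,0,0,3.5],[0,0,-3.3,0,0,0,3.5],[0,0,-5,0,0,0,3.5],[0,0,-6.7,0,0,0,3.5],[0,0,-8.2,0,0,0,3.5],[0,0,-9.3,0,0,0,3.5],[0,0,-9.9,0,0,0,3.5],[0,0,-10,0,0,0,3.5],[0,0,-10,0,0,0,3.5]]]}}

```text
time_s: 13.93
eef_pos: [0.5453, 0.0867, 0.2048]
eef_rot: [3.079, 0.622, 0.001]
wrist_force: [0.6, -0.4, -0.7]
width: 0.043
gripper_force: 12.0
```

Emit:
{"name": "send_rows", "arguments": {"targets": [[[0,0,0,0,0,0,3.5],[0,0,0,0,0,0,3.5],[0,0,0,0,0,0,3.5],[0,0,0,0,0,0,3.5],[0,0,0,0,0,0,3.5]]]}}

```text
time_s: 14.35
eef_pos: [0.5452, 0.0867, 0.204]
eef_rot: [-3.079, -0.622, 0.001]
wrist_force: [-0.1, 0.8, -0.0]
width: 0.0433
gripper_force: 12.0
```

```bash
python3 look.py w6
python3 - <<'E'
from h import *
c=r.camera("scene"); a=c["color"][130:260,220:350,::-1]; a=cv2.resize(a,(400,400),interpolation=cv2.INTER_CUBIC)
b=cv2.imread("pics/w6.png"); b=cv2.resize(b[100:340,200:440],(400,400)); cv2.imwrite("pics/s6.png",np.hstack([a,b]))
E
```

```text
jar_seat 0.87 [288.7 143.8 356.2 180.4]
sifter_mid 0.94 [286.  154.6 356.8 213.7]
cap_mid 0.61 [275.  206.2 363.7 309.9]
tool [0.5452 0.0867 0.204 ] cam [[0.001, 0.97, 0.244, 0.066], [1.0, -0.001, 0.0, -0.0], [0.001, 0.244, -0.97, -0.157], [0.0, 0.0, 0.0, 1.0]] [[335.9, 0.0, 319.1], [0.0, 335.9, 199.2], [0.0, 0.0, 1.0]] 14.55
```

View pics/s6.png

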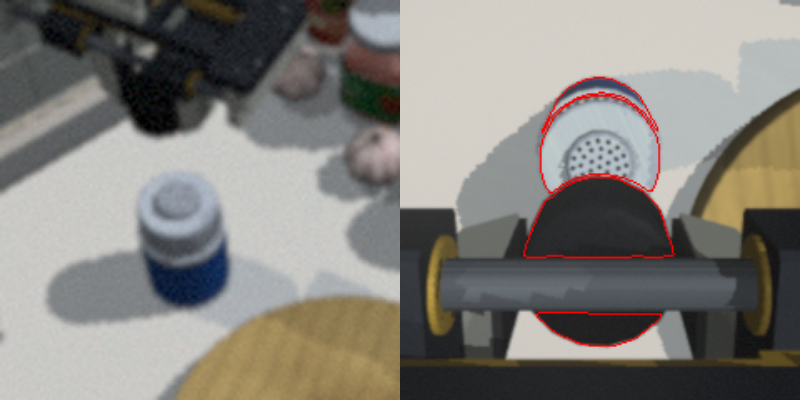

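The cap is held above the shaker and the sifter lid is level on the jar. Handing in.

```bash
python3 -c "
from rig import r
print(r.finish_job())"
```

```text
the job is handed in; nothing more can be done
None
```

The job is handed in: in the last pictures the sifter lid looks level and fully seated on the jar, and the cap is held upright about 10 cm above where it sat; the judge returned no verdict.

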